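# Zero a belt-drive joint: mark to pointer, then the zeroing pin

### The arm

A 7-joint arm with a two-finger parallel gripper is mounted at the origin on the work surface. World frame = base frame: x ahead of the robot, y to its left, z up, the work surface at z = 0. Lengths are in m, angles in rad, forces in N, time in s.
With the tool pointing down it reaches from about 0.4 to 0.875 m from the base axis. Payload 19.3 kg.
Tool frame: the origin (TCP) lies at the very end of the fingers, on their centre line; the grasp point (between the pads) lies 19 mm behind it; z points along the fingers, y is the direction in which the jaws open and shut (so a half turn about z gives the same grasp; the last joint's range is limited). The gripper opens to 85 mm and grips with 20 to 120 N. Pads are 22 mm wide; open, the fingers measure 114 mm over their backs; the gripper's body (76 mm by 85 mm) begins 54 mm behind the grasp point. The pads swing forward as they close: fully open they stand 13 mm farther back than shut.
Start: joints at [-1.253, 0.521, -0.036, 1.599, 0.021, 1.021, -0.113], TCP at [0.236, 0.579, 0.231] pointing down, gripper open.
Joint ranges: [-2.91, 2.91], [-0.3, 2.13], [-1.5, 1.42], [0.17, 2.43], [-1.26, 4.41], [0.16, 1.93], [-2.52, 2.52]. Speed limits (rad/s): [1.89, 1.89, 2.39, 2.39, 3.01, 3.01, 3.01].

### API

Orientations are given as [roll, pitch, yaw] about the fixed x, y, z axes, in that order (R = Rz(yaw) Ry(pitch) Rx(roll)).
In Python, from workcell import bot, grab_frame, calibration, workorder gives the robot as it stands.
- The arm moves only by the tool move_arm, never from a script. Its arguments are lists of equal length, an entry for each row: "jaw": the closure in counts, from 0 (fully open) to 255 (shut); "dp": the shift along the tool's x, y, z in units of 800 mm (1.0 is 800 mm), a list of three; "rotation": the turn, a rotation vector about the tool's x, y, z in units of pi rad (1.0 is pi rad), a list of three. In form: {"jaw": [jaw, ...], "dp": [[dx, dy, dz], ...], "rotation": [[rx, ry, rz], ...]}. A call has 1 to 10 rows; each row shifts and turns the commanded pose from where the row before left it, along the tool's axes as they then stand; what a row does not reach is not made up. A row lasts 1/8 s, in which the tool goes at most 62.5 mm and 10.7 degrees, less where a joint would pass 70% of its speed; a pose out of reach is approached as far as the arm can. A call with a number of a shift or a turn outside -1 to 1 is refused whole. A call with a gripper value outside its range is refused whole. The fingers move at their own pace and stop on an object; "squeeze" is the grip in N (left out, the last holds). Time passes only in rows, so rows that do not move let the fingers close. It gives the time, the measured TCP pose, the force and the opening at its end, in the units of the state.
- bot.observe(): the state, without advancing time (a new reading comes with each control period).
- grab_frame(name): name is "scene" or "top"; returns the picture (480x640x3 uint8, blue, green, red); there is no depth.
- calibration(name): a dict with "camera_matrix" (3x3 intrinsics, pixels), "T" (4x4, takes a point from camera to world coordinates). Camera axes: x right, y down, z forward; pixel columns grow to the right and rows downward; lengths in m; the calibration is good to about 2 mm. A picture is of the moment at which its call begins. calibration takes no time and is no camera call.
- workorder.job_done(): hands the job in, once; it reports no verdict.
The state is a dict: "clock": time; "qpos": joint angles; "qd": joint speeds; "joint_efforts": joint torques, N m; "position": TCP position; "tool_rot": TCP orientation; "force": force on the tool from outside, world axes, zero at the start; "moment": the same for the moment, N m; "grip_width": finger opening in m.
Only numpy, scipy, OpenCV 4.12 (cv2) and the standard library are available. Lean on these libraries where they do the work, as an engineer would, in place of code of your own. Each camera call takes 0.05 s, during which the arm holds its last target. There are 200 camera calls.

### The job

Zero this belt-drive joint: turn the big toothed pulley by its rim until its red mark faces the red pointer, then put the orange-headed zeroing pin from the wooden rack through the pulley's hole and, pressing it lightly, ease the pulley on clockwise the last few degrees until the pin drops into the bush underneath. Press it fully home, upright with its shoulder flat on the pulley, and let go. Never force the pin, do not knock the pointer, and leave everything else where it is.

Things in the scene. Friction and masses are not known exactly. Their poses are not given: they have to be found in the camera images.
- module: the joint module, fixed: base plate and aluminium deck, deck top at height 56 mm. Origin on the bench on the pulley's axis; z up, x points from the axis to the pointer. The plates reach 100 mm along +x, -x and -y and 230 mm along +y. A drive pinion (32 mm wide) stands on the deck at (0, 155) mm and an idler (22 mm) at (78, 105) mm, up to height 118 mm. No belt is fitted
- pulley: toothed aluminium pulley, 150 mm across, axis vertical. Origin on the axis at its underside, height 78 mm; z up, x points to the red mark. Turns without end with a drag of about 0.3 N m and stays where it is left. At the start the mark is 0.5 to 1.3 rad counter-clockwise (from above) of the pointer. Hub 40 mm across, top at height 106 mm; spokes and pin boss 10 mm thick, top at height 88 mm
- pulley_rim: the pulley's rim, turning with it, same origin and axes: radius 64 mm inside, 75 mm outside (11 mm thick), from height 78 to 112 mm, so it stands 24 mm proud of the spokes and can be pinched from above with one finger inside and one outside.
- mark (a point): the red engraved mark, 4 mm wide, across the top of the rim: its middle, 69.5 mm from the axis, height 112 mm
- pointer_tip (a point): tip of the red cone pointer on its steel bracket, fixed to the deck, 79 mm from the pulley's axis, height 110 mm; the bracket stands behind it out to 101 mm from the axis, up to height 114 mm. x points away from the pulley's axis.
- pointer: the pointer with its bracket; origin on the pulley's axis at deck height
- pin_hole (a point): mouth of the hole for the zeroing pin in the pulley's boss, opposite the mark, 48 mm from the axis, height 88 mm: 11.6 mm wide, 10 mm deep (through)
- pin: the zeroing pin, about 0.1 kg, loose, upright in one of the rack's holes with its shoulder on the rack: steel shank 10 mm across, 30 mm long, its flat tip's edge just broken; shoulder flange 20 mm across (30 to 34 mm above the tip); round orange head 14 mm across (34 to 80 mm above the tip). Origin at the centre of the tip, z up along the pin
- pin_shoulder (a point): centre of the underside of the pin's shoulder, 30 mm above the tip. It stands 16 mm above the pulley's boss while the tip stands on the bush beside the bore, and on the boss when the pin is home, the tip then 16 mm deep in the bush
- rack: wooden rack block 160 x 46 x 40 mm, fixed; origin at the centre of its underside, x along its length, three holes of 13 mm, 52 mm apart along x, 36 mm deep
- reamer: blue-headed tool in the rack, same shape as the pin: to be left alone. Origin at its tip
- hex_driver: black T-handled driver in the rack, 77 mm tall over its tip, T-bar 46 mm long: to be left alone. Origin at its tip
- wrench: loose steel wrench on the bench, to be left alone
- screwdriver: loose yellow screwdriver on the bench, to be left alone
- tape: loose black roll of tape, 90 mm across, 24 mm tall, to be left alone
- meter: loose yellow multimeter 150 x 78 x 40 mm, to be left alone
- c_clamp: loose C-clamp lying on the bench, about 190 x 110 mm, to be left alone
- spare_pinion: loose spare pinion, 36 mm across, 30 mm tall, to be left alone
- bush_level (a point): point on the pulley's axis at height 74 mm, level with the flat top of the brass bush fixed under the pulley opposite the pointer. Its bore, 48 mm from the axis, is 11 mm wide, sharp-edged, and set to this joint's own true zero: with the mark at the pointer the pin stands on the bush, and the bore lies 3 to 9 degrees further clockwise (from above), to be found by feel

How it is judged:
On the way, in this order (a step that is already met when the one before it is completed fails the run):
1. the pulley is being turned by fingers on its rim (contact force between the fingers and pulley_rim above 1 N and angular speed of pulley above 0.03 rad/s), for 0.1 s.
2. the mark faces the pointer within 3 degrees, the pulley at rest (angle between the x axis of pulley and the x axis of module, either way round below 0.052 rad and horizontal distance between mark and pointer_tip below 0.03 m and angular speed of pulley below 0.03 rad/s), for 0.2 s.
At the end, for the whole second after the job is handed in: The zeroing pin stands upright (within 5 degrees) in the pulley's hole with its shoulder on the pulley (gap under 2 mm, within 3 mm of the hole's centre), so its tip is in the bush; the mark is within 11 degrees of the pointer; pin and pulley at rest and let go (z of pin_shoulder in the frame of pin_hole between -0.002 and 0.002 m and horizontal distance between pin_shoulder and pin_hole below 0.003 m and angle between pin's own z axis and vertical below 0.087 rad and angle between the x axis of pulley and the x axis of module, either way round below 0.19 rad and horizontal distance between mark and pointer_tip below 0.03 m and linear speed of pin below 0.01 m/s and angular speed of pulley below 0.03 rad/s); the robot touches nothing.
It fails at once if the pin is forced: more than 40 N between the pin and the module or its pulley (contact force between pin and module above 40 N).
It fails at once if the pointer is knocked: more than 5 N on it (contact force between any of the arm, the fingers, pin and pointer above 5 N).
It fails at once if another tool in the rack is moved by more than 15 mm (distance of any of reamer, hex_driver from where it was at the start of the episode above 0.015 m).
It fails at once if a thing lying on the bench is moved by more than 30 mm (distance of any of wrench, screwdriver, tape, meter, c_clamp, spare_pinion from where it was at the start of the episode above 0.03 m).
It also fails if it takes over 72 s, if anything falls off the work surface, if the arm or the gripper's body presses on something with over 40 N, if the wrist force passes 120 N, or if a joint passes its speed limit or range.

## Working session

There is one attempt and no reset: what is moved stays moved. The work goes in short steps, Python scripts to look and compute and a tool call to move; the robot and the scene stay as the last step left them, time stands still between calls to the robot, and variables do not carry over. Pictures are saved under pics/ and viewed, about 8 in all and at most 12, crops included, and the job is handed in when it is done.

Besides the shell and the picture viewer there is one more tool, called after ">>>" as a command line: name --argument value ..., lists and objects as JSON in quotes. move_arm: Moves the arm, as the interface text tells. Shifts and turns lie within -1 to 1; 1 stands for 800 mm of shift or pi rad of turn. Its arguments: {"type":"object","properties":{"jaw":{"type":"array","items":{"type":"number"}},"dp":{"type":"array","items":{"type":"array","items":{"type":"number","minimum":-1,"maximum":1}}},"rotation":{"type":"array","items":{"type":"array","items":{"type":"number","minimum":-1,"maximum":1}}},"squeeze":{"type":"number"}},"required":["jaw","dp","rotation"]}

```bash
ls; mkdir -p pics; python3 - <<'E'
from workcell import bot, grab_frame, calibration
import cv2, numpy as np
np.set_printoptions(precision=4,suppress=True)
print(bot.observe())
for n in("scene","top"):
    f=grab_frame(n); cv2.imwrite(f"pics/{n}0.png",f); c=calibration(n); print(n,c["camera_matrix"],c["T"])
E
```

```text
pics
{'clock': 0.0, 'qpos': array([-1.2532,  0.522 , -0.0363,  1.6   ,  0.0212,  1.0211, -0.1128]), 'qd': array([-0.0013, -0.    , -0.0006,  0.0005,  0.0004, -0.0008,  0.0007]), 'joint_efforts': array([  0.0002, -92.7114,   1.9803, -36.993 ,   0.0179,   0.0083,
        -0.    ]), 'position': array([0.2362, 0.5783, 0.2307]), 'tool_rot': array([-3.1405,  0.    ,  2.7537]), 'force': array([-0.2051,  0.0116, -0.6286]), 'moment': array([-0.0437, -0.0075,  0.0189]), 'grip_width': 0.08525340920168717}
scene [[457.4762   0.     325.2857]
 [  0.     457.4762 245.0499]
 [  0.       0.       1.    ]] [[ 0.3969  0.5791 -0.7121  1.3537]
 [ 0.9178 -0.244   0.3132 -0.3745]
 [ 0.0076 -0.7779 -0.6283  0.8076]
 [ 0.      0.      0.      1.    ]]
top [[457.2269   0.     318.4221]
 [  0.     457.2269 235.9541]
 [  0.       0.       1.    ]] [[ 0.0088 -0.9919  0.1266  0.3372]
 [-1.     -0.0089  0.0002 -0.0308]
 [ 0.001  -0.1266 -0.992   1.3168]
 [ 0.      0.      0.      1.    ]]
```

View pics/scene0.png

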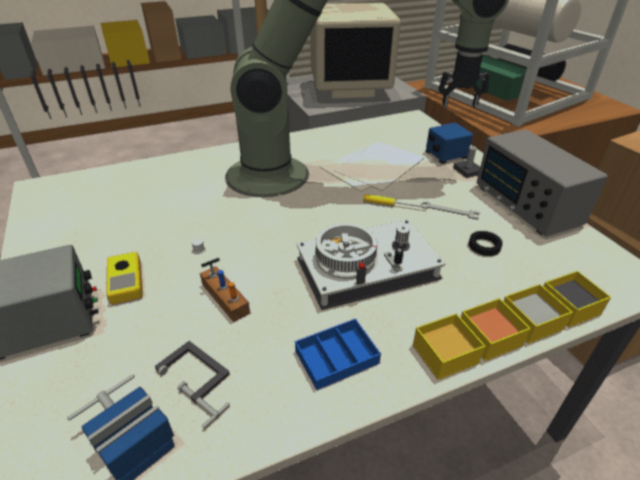

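View pics/top0.png

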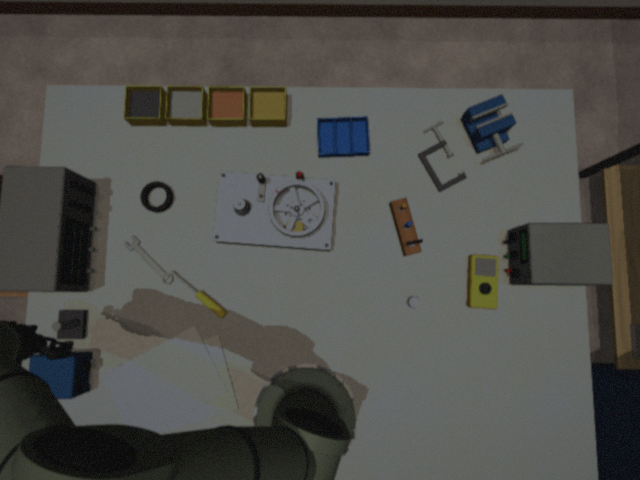

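The scene shows the pulley at about (346,250) and the rack at (225,292); in the top view they are at (298,208) and (405,226). The pointer is at top (300,176). Zooming in next.

```bash
cat > h.py <<'E'
import numpy as np, cv2
from workcell import bot, grab_frame, calibration
np.set_printoptions(precision=4,suppress=True)
def ray(n,u,v):
    c=calibration(n);K=c["camera_matrix"];T=c["T"]
    d=T[:3,:3]@np.linalg.solve(K,[u,v,1.]);return T[:3,3],d
def onz(n,u,v,z):
    o,d=ray(n,u,v);return o+d*(z-o[2])/d[2]
def proj(n,p):
    c=calibration(n);T=c["T"];q=T[:3,:3].T@(np.asarray(p)-T[:3,3]);q=c["camera_matrix"]@q;return q[:2]/q[2]
def tri(a,b):
    (o1,d1),(o2,d2)=ray("scene",*a),ray("top",*b)
    s=np.linalg.lstsq(np.stack([d1,-d2],1),o2-o1,rcond=None)[0]
    p,q=o1+s[0]*d1,o2+s[1]*d2;return (p+q)/2,np.linalg.norm(p-q)
def crop(img,x,y,w,h,k):return cv2.resize(img[y:y+h,x:x+w],None,fx=k,fy=k,interpolation=cv2.INTER_CUBIC)
E
python3 - <<'E'
from h import *
s=cv2.imread("pics/scene0.png");t=cv2.imread("pics/top0.png")
a=np.vstack([np.hstack([crop(s,295,215,130,100,3),crop(t,260,160,130,100,3)]),np.hstack([crop(s,180,245,130,100,3),crop(t,345,175,130,100,3)])])
cv2.imwrite("pics/c1.png",a)
for n,f in(("scene",s),("top",t)):
    h=cv2.cvtColor(f,cv2.COLOR_BGR2HSV)
    for nm,lo,hi in(("red",(0,150,60),(6,255,255)),("red2",(174,150,60),(180,255,255)),("orange",(7,150,80),(20,255,255)),("blue",(105,140,50),(125,255,255))):
        k,l,st,c=cv2.connectedComponentsWithStats(cv2.inRange(h,lo,hi))
        print(n,nm,[(c[i].round(1).tolist(),int(st[i,4])) for i in range(1,k) if 2<st[i,4]<300 and (n=="scene" and 190<c[i][0]<430 and 200<c[i][1]<330 or n=="top" and 210<c[i][0]<430 and 160<c[i][1]<260)])
E
```

```text
scene red [([361.2, 265.4], 28)]
scene red2 []
scene orange [([337.2, 239.6], 13), ([215.0, 268.8], 4)]
scene blue [([221.0, 277.4], 48)]
top red [([299.0, 173.9], 16)]
top red2 []
top orange [([403.8, 203.5], 26), ([395.9, 203.1], 8), ([395.7, 207.7], 3), ([405.8, 213.9], 8), ([400.3, 217.4], 21), ([408.3, 215.0], 3), ([404.8, 218.0], 4), ([399.3, 225.0], 3), ([412.2, 229.4], 5), ([407.8, 231.8], 4), ([403.2, 236.7], 12), ([409.3, 236.1], 27), ([415.3, 247.0], 3), ([405.9, 250.4], 7), ([409.0, 249.0], 6), ([417.3, 248.7], 3), ([413.8, 250.2], 4)]
top blue [([408.5, 223.6], 13)]
```

View pics/c1.png

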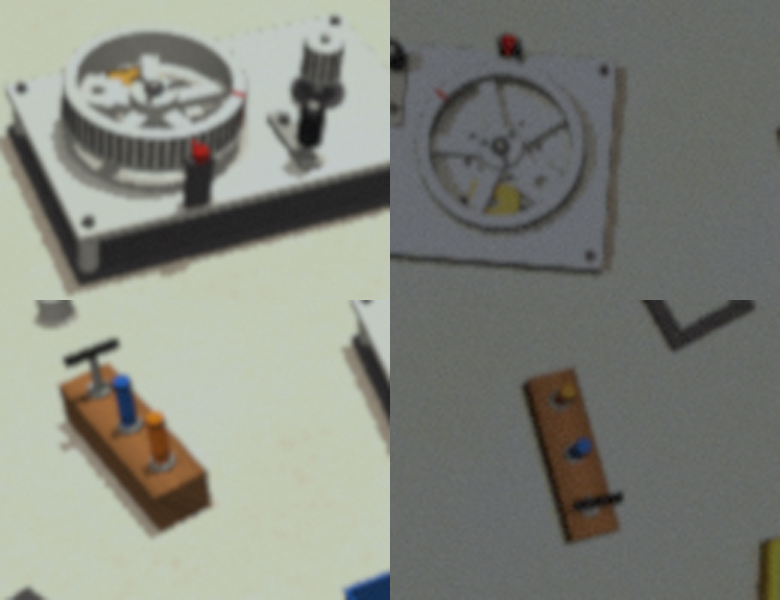

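The mark lies in scene at about (374,246) and in top at (277,191). The pointer's red tip is at scene (361,265) and top (299,175). The pin head top is at scene (231,284) and top (404,206), in the rack's +x end hole. Now the precise fits.

```bash
python3 - <<'E'
from h import *
from scipy.optimize import least_squares
from scipy.ndimage import map_coordinates
F={n:cv2.imread(f"pics/{n}0.png") for n in("scene","top")}
def blob(n,W,x,y,r):
    yy,xx=np.mgrid[y-r:y+r+1,x-r:x+r+1];w=W[y-r:y+r+1,x-r:x+r+1];w=np.clip(w-np.median(w)-0.35*(w.max()-np.median(w)),0,None)
    return (w*xx).sum()/w.sum(),(w*yy).sum()/w.sum()
R={n:f[...,2].astype(float)-np.maximum(f[...,1],f[...,0]) for n,f in F.items()}
D={n:255.-cv2.cvtColor(f,cv2.COLOR_BGR2GRAY) for n,f in F.items()}
O=lambda n:F[n][...,2].astype(float)-F[n][...,0]
B=lambda n:F[n][...,0].astype(float)-F[n][...,2]
m={"scene":blob("scene",R["scene"],374,246,4),"top":blob("top",R["top"],277,191,4)}
print("mark px",m,tri(m["scene"],m["top"]), onz("scene",*m["scene"],.112),onz("top",*m["top"],.112))
# rim circles: inner bright->dark edge & outer
def rim(n,c0,z,ra,rb):
    g=cv2.cvtColor(F[n],cv2.COLOR_BGR2GRAY).astype(float); P=[]
    for a in np.linspace(0,2*np.pi,120,endpoint=False):
        rr=np.arange(ra,rb,.0005); p=[proj(n,[c0[0]+r*np.cos(a),c0[1]+r*np.sin(a),z]) for r in rr]; p=np.array(p)
        v=np.convolve(map_coordinates(g,[p[:,1],p[:,0]],order=1),np.ones(3)/3,'same'); d=np.gradient(v)[3:-3]; i=np.argmax(d); 
        if d[i]>1.0: P.append(onz(n,*p[i+3],z)[:2])
    P=np.array(P); s=least_squares(lambda q:np.hypot(*(P-q[:2]).T)-q[2],[*c0,.064],loss="soft_l1",f_scale=.001).x
    return s,len(P),np.median(abs(np.hypot(*(P-s[:2]).T)-s[2]))
for n,px in(("top",(296.7,208.7)),("scene",(346,245))):
    c=onz(n,*px,.106)[:2]; print(n,"hub",c)
    for _ in range(3):
        s=rim(n,c,.112,.054,.070); c=s[0][:2]
    print(n,"rim inner",s)
sc={"top":[(222,175),(219,243),(332,183),(330,245)],"scene":[(301,222+20),(324,294),(407,222)]}
for n in("top",):
    for u,v in sc[n]:
        p=blob(n,D[n],u,v,5); print(n,"screw",np.round(p,1),onz(n,*p,.057))
print("pointer red top",blob("top",R["top"],299,175,6),"scene",blob("scene",R["scene"],361,265,6))
pt=tri(blob("scene",R["scene"],361,265,6),blob("top",R["top"],299,175,6));print(pt)
print("pin top",tri((231.3,283.7),(404.3,205.7)))
cv2.imwrite("pics/c2.png",np.vstack([np.hstack([crop(F["scene"],205,255,50,70,8),crop(F["top"],385,190,50,70,8)])]))
E
```

```text
mark px {'scene': (np.float64(374.21341816078655), np.float64(245.8635049161365)), 'top': (np.float64(276.67652329749103), np.float64(191.01075268817206))} (array([0.612 , 0.0822, 0.1098]), np.float64(0.0015440475028179882)) [0.6141 0.08   0.112 ] [0.6118 0.0827 0.112 ]
top hub [0.5651 0.0285]Traceback (most recent call last):
  File "<stdin>", line 26, in <module>
  File "<stdin>", line 18, in rim
  File "h.py", line 10, in proj
    c=calibration(n);T=c["T"];q=T[:3,:3].T@(np.asarray(p)-T[:3,3]);q=c["camera_matrix"]@q;return q[:2]/q[2]
ValueError: time passes only in moves, steps and waits
```

```bash
sed -i 's/^def ray/_C={n:calibration(n) for n in("scene","top")}\ncalibration=_C.get\ndef ray/' h.py; cat > m.py <<'E'
from h import *
from scipy.optimize import least_squares
from scipy.ndimage import map_coordinates
def blob(W,x,y,r):
    yy,xx=np.mgrid[y-r:y+r+1,x-r:x+r+1];w=W[y-r:y+r+1,x-r:x+r+1];w=np.clip(w-np.median(w)-0.35*(w.max()-np.median(w)),0,None)
    return (w*xx).sum()/w.sum(),(w*yy).sum()/w.sum()
def red(f):return f[...,2].astype(float)-np.maximum(f[...,1],f[...,0])
def dark(f):return 255.-cv2.cvtColor(f,cv2.COLOR_BGR2GRAY)
def rim(n,f,c0,z,ra,rb):
    g=cv2.cvtColor(f,cv2.COLOR_BGR2GRAY).astype(float); P=[]
    for a in np.linspace(0,2*np.pi,120,endpoint=False):
        rr=np.arange(ra,rb,.0005); p=np.array([proj(n,[c0[0]+r*np.cos(a),c0[1]+r*np.sin(a),z]) for r in rr])
        v=np.convolve(map_coordinates(g,[p[:,1],p[:,0]],order=1),np.ones(3)/3,'same'); d=np.gradient(v)[3:-3]; i=np.argmax(d)
        if d[i]>1.0: P.append(onz(n,*p[i+3],z)[:2])
    P=np.array(P); s=least_squares(lambda q:np.hypot(*(P-q[:2]).T)-q[2],[*c0,.064],loss="soft_l1",f_scale=.001).x
    return s,len(P),np.median(abs(np.hypot(*(P-s[:2]).T)-s[2]))
E
python3 - <<'E'
from m import *
F={n:cv2.imread(f"pics/{n}0.png") for n in("scene","top")}
for n,px in(("top",(296.7,208.7)),("scene",(346,245))):
    c=onz(n,*px,.106)[:2]; print(n,"hub",c)
    for _ in range(3):
        s=rim(n,F[n],c,.112,.054,.070); c=s[0][:2]
    print(n,"rim inner",s)
for u,v in [(222,175),(219,243),(332,183),(330,245)]:
    p=blob(dark(F["top"]),u,v,5); print("screw",np.round(p,1),onz("top",*p,.057))
a,b=blob(red(F["scene"]),361,265,6),blob(red(F["top"]),299,175,6);print("pointer",a,b,tri(a,b))
print("pin top",tri((231.3,283.7),(404.3,205.7)))
cv2.imwrite("pics/c2.png",np.hstack([crop(F["scene"],205,255,50,70,8),crop(F["top"],385,190,50,70,8)]))
E
```

```text
top hub [0.5651 0.0285]
top rim inner (array([0.5669, 0.0296, 0.0638]), 105, np.float64(0.0006542664618238991))
scene hub [0.578  0.0219]
scene rim inner (array([0.5699, 0.0258, 0.0634]), 113, np.float64(0.00040191865712847774))
screw [223.  174.9] [0.6694 0.2405 0.057 ]
screw [220.5 241.8] [0.4791 0.2407 0.057 ]
screw [332.5 184. ] [ 0.646  -0.0691  0.057 ]
screw [327. 247.] [ 0.4674 -0.0546  0.057 ]
pointer (np.float64(361.19772887396914), np.float64(264.76551038169833)) (np.float64(298.9863117870722), np.float64(174.07794676806083)) (array([0.6598, 0.0228, 0.1079]), np.float64(0.001652704708637603))
pin top (array([ 0.58  , -0.2658,  0.0847]), np.float64(0.0012229595285671553))
```

View pics/c2.png

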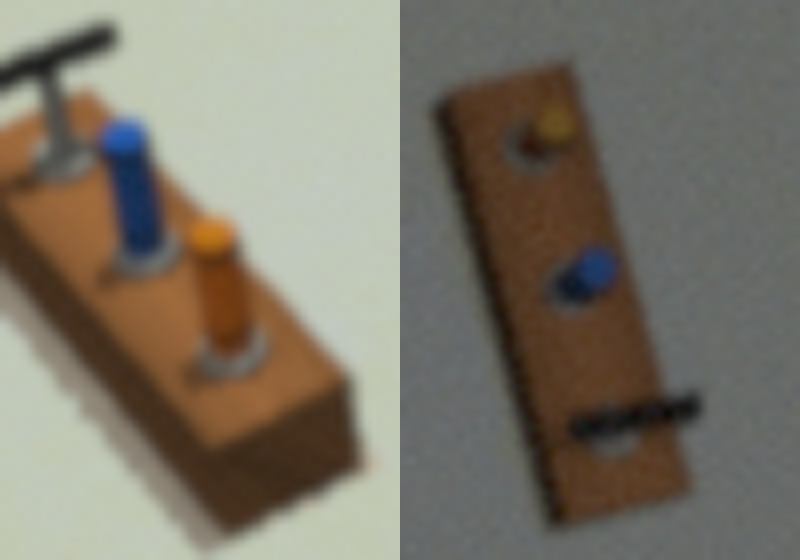

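Top camera: orange cap at about (404,205), with the rack's long axis about 15.5° from world x. Scene camera: cap at about (231,284). One check of module yaw, then I move.

```bash
python3 - <<'E'
from m import *
F={n:cv2.imread(f"pics/{n}0.png") for n in("scene","top")}
for n,L in(("top",[(331,183),(326,245),(222,175),(219,243)]),("scene",[(301,244),(324,289),(406,221),(435,270)])):
    for u,v in L:
        p=blob(dark(F[n]),u,v,3); print(n,"screw",np.round(p,1),onz(n,*p,.056))
print("pin top",tri((230.9,284.1),(404.1,205.1)),onz("scene",230.9,284.1,.09),onz("top",404.1,205.1,.09))
# pin flange centre at z=.044
print("flange",onz("scene",205+234/8-.44,255+355/8-.44,.042),onz("top",385+136/8-.44,190+143/8-.44,.042))
print("rack corners",[onz("top",385+(u-400)/8-.44,190+v/8-.44,.04)[:2] for u,v in((445,95),(572,65),(690,490),(553,525))])
a,b=blob(red(F["scene"]),361,265,6),blob(red(F["top"]),299,175,6)
print(onz("scene",*a,.109),onz("top",*b,.109))
E
```

```text
top screw [330.9 183. ] [ 0.6489 -0.0645  0.056 ]
top screw [326.1 244.8] [ 0.4734 -0.0522  0.056 ]
top screw [223.  174.9] [0.6696 0.2406 0.056 ]
top screw [219.7 241.9] [0.479  0.2431 0.056 ]
scene screw [301.6 243.9] [ 0.4736 -0.0552  0.056 ]
scene screw [323.9 288.6] [ 0.6495 -0.0673  0.056 ]
scene screw [406.1 221.5] [0.4933 0.2504 0.056 ]
scene screw [432.4 271.2] [0.6973 0.2013 0.056 ]
pin top (array([ 0.5814, -0.2661,  0.0848]), np.float64(0.0030250603350093328)) [ 0.5864 -0.2683  0.09  ] [ 0.5807 -0.2637  0.09  ]
flange [ 0.5862 -0.2674  0.042 ] [ 0.5834 -0.2655  0.042 ]
rack corners [array([ 0.6009, -0.2337]), array([ 0.6122, -0.2791]), array([ 0.4607, -0.3181]), array([ 0.448 , -0.2699])]
[0.6607 0.0214 0.109 ] [0.6599 0.0235 0.109 ]
```

```bash
cat > plan.py <<'E'
from h import *
from scipy.spatial.transform import Rotation as Ro
def plan(wps,start=None):
    """wps: (x,y,z,yaw deg,rows). prints dp/rotation rows, from the measured pose"""
    s=bot.observe()
    p=np.array(s["position"]);R=Ro.from_euler("xyz",s["tool_rot"])
    if start: p=np.array(start[:3]);R=Ro.from_euler("xyz",[180,0,start[3]],degrees=True)
    for x,y,z,a,n in wps:
        g=np.array([x,y,z]);G=Ro.from_euler("xyz",[180,0,a],degrees=True)
        rv=(R.inv()*G).as_rotvec()/n; d=(g-p)/n
        for i in range(n):
            print((R.inv().apply(d)/.8).round(4).tolist(),(rv/np.pi).round(4).tolist()); R=R*Ro.from_rotvec(rv)
        p=g;R=G;print("--")
def st():
    s=bot.observe();print(s["clock"],s["position"],np.degrees(s["tool_rot"]).round(2),s["force"],s["grip_width"],"j7",s["qpos"][6])
E
python3 - <<'E'
from plan import *
plan([(.5045,0,.2,114,14),(.5045,0,.11,114,4)])
E
```

```text
[-0.0417, -0.0387, 0.0028] [-0.0, 0.0, 0.0174]
[-0.0437, -0.0364, 0.0028] [-0.0, 0.0, 0.0174]
[-0.0457, -0.034, 0.0028] [-0.0, 0.0, 0.0174]
[-0.0475, -0.0314, 0.0028] [-0.0, 0.0, 0.0174]
[-0.0491, -0.0288, 0.0028] [-0.0, 0.0, 0.0174]
[-0.0506, -0.0261, 0.0028] [-0.0, 0.0, 0.0174]
[-0.0519, -0.0233, 0.0028] [-0.0, 0.0, 0.0174]
[-0.0531, -0.0204, 0.0028] [-0.0, 0.0, 0.0174]
[-0.0542, -0.0175, 0.0028] [-0.0, 0.0, 0.0174]
[-0.055, -0.0145, 0.0028] [-0.0, 0.0, 0.0174]
[-0.0558, -0.0115, 0.0028] [-0.0, 0.0, 0.0174]
[-0.0563, -0.0084, 0.0028] [-0.0, 0.0, 0.0174]
[-0.0567, -0.0053, 0.0028] [-0.0, 0.0, 0.0174]
[-0.0569, -0.0022, 0.0028] [-0.0, 0.0, 0.0174]
--
[0.0, -0.0, 0.0281] [0.0, 0.0, 0.0]
[0.0, -0.0, 0.0281] [0.0, 0.0, 0.0]
[0.0, -0.0, 0.0281] [0.0, 0.0, 0.0]
[0.0, -0.0, 0.0281] [0.0, 0.0, 0.0]
--
```

>>> move_arm --jaw '[135,135,135,135,135,135,135,135,135,135]' --dp '[[-0.0417,-0.0387,0.003],[-0.0437,-0.0364,0.003],[-0.0457,-0.034,0.003],[-0.0475,-0.0314,0.003],[-0.0491,-0.0288,0.003],[-0.0506,-0.0261,0.003],[-0.0519,-0.0233,0.003],[-0.0531,-0.0204,0.003],[-0.0542,-0.0175,0.003],[-0.055,-0.0145,0.003]]' --rotation '[[0,0,0.0174],[0,0,0.0174],[0,0,0.0174],[0,0,0.0174],[0,0,0.0174],[0,0,0.0174],[0,0,0.0174],[0,0,0.0174],[0,0,0.0174],[0,0,0.0174]]'

```text
clock: 1.35
position: [0.4281, 0.164, 0.2072]
tool_rot: [3.142, 0.0, 2.205]
force: [0.2, 0.5, -0.3]
grip_width: 0.0402
```

>>> move_arm --jaw '[135,135,135,135,135,135]' --dp '[[-0.0558,-0.0115,0.003],[-0.0563,-0.0084,0.003],[-0.0567,-0.0053,0.003],[-0.0569,-0.0022,0.003],[0,0,0],[0,0,0]]' --rotation '[[0,0,0.0174],[0,0,0.0174],[0,0,0.0174],[0,0,0.0174],[0,0,0],[0,0,0]]'

```text
clock: 2.1
position: [0.504, 0.0004, 0.1975]
tool_rot: [-3.141, -0.0, 1.989]
force: [-0.6, 1.8, -0.5]
grip_width: 0.0403
```

```bash
python3 - <<'E'
from plan import *
st(); plan([(.5045,0,.125,114,4),(.5045,0,.096,114,4)])
E
```

```text
2.1 [0.504  0.0004 0.1975] [-179.97   -0.03  113.95] [-0.6218  1.776  -0.5378] 0.040289613631876255 j7 0.4551701548129698
[-0.0002, 0.0001, 0.0226] [-0.0, -0.0, -0.0001]
[-0.0002, 0.0001, 0.0226] [-0.0, -0.0, -0.0001]
[-0.0002, 0.0001, 0.0226] [-0.0, -0.0, -0.0001]
[-0.0002, 0.0001, 0.0226] [-0.0, -0.0, -0.0001]
--
[0.0, -0.0, 0.0091] [0.0, 0.0, 0.0]
[0.0, -0.0, 0.0091] [0.0, 0.0, 0.0]
[0.0, -0.0, 0.0091] [0.0, 0.0, 0.0]
[0.0, -0.0, 0.0091] [0.0, 0.0, 0.0]
--
```

>>> move_arm --jaw '[135,135,135,135,135,135,135,135]' --dp '[[0,0,0.0226],[0,0,0.0226],[0,0,0.0226],[0,0,0.0226],[0,0,0.009],[0,0,0.009],[0,0,0.009],[0,0,0.009]]' --rotation '[[0,0,0],[0,0,0],[0,0,0],[0,0,0],[0,0,0],[0,0,0],[0,0,0],[0,0,0]]'

```text
clock: 3.1
position: [0.5044, 0.0002, 0.0964]
tool_rot: [3.141, 0.0, 1.989]
force: [0.2, -0.8, 0.7]
grip_width: 0.0405
```

>>> move_arm --jaw '[255,255,255,255,255,255]' --dp '[[0,0,0],[0,0,0],[0,0,0],[0,0,0],[0,0,0],[0,0,0]]' --rotation '[[0,0,0],[0,0,0],[0,0,0],[0,0,0],[0,0,0],[0,0,0]]' --squeeze 40

```text
clock: 3.85
position: [0.5052, 0.0004, 0.0968]
tool_rot: [3.14, 0.001, 1.989]
force: [6.1, 2.1, -7.1]
grip_width: 0.0105
```

```bash
python3 - <<'E'
from plan import *
st()
E
```

```text
3.85 [0.5052 0.0004 0.0968] [179.9    0.03 113.95] [ 6.1188  2.0829 -7.1052] 0.010458376210625467 j7 0.5170877814651298
```

>>> move_arm --jaw '[255,255,255,255,255,255,255,255,255,255]' --dp '[[0.00606,0.00021,0],[0.00606,0.00021,0],[0.00606,0.00021,0],[0.00606,0.00021,0],[0.00606,0.00021,0],[0.00606,0.00021,0],[0.00606,0.00021,0],[0.00606,0.00021,0],[0.00606,0.00021,0],[0.00606,0.00021,0]]' --rotation '[[0,0,0.0222],[0,0,0.0222],[0,0,0.0222],[0,0,0.0222],[0,0,0.0222],[0,0,0.0222],[0,0,0.0222],[0,0,0.0222],[0,0,0.0222],[0,0,0.0222]]'

```text
clock: 5.1
position: [0.5017, 0.0472, 0.0969]
tool_rot: [3.14, 0.0, 1.289]
force: [5.0, -3.0, -7.4]
grip_width: 0.0104
```

```bash
cat > mark.py <<'E'
from m import *
import sys
def mark(tag,C=(.568,.028)):
    for n in("scene","top"):
        f=grab_frame(n);cv2.imwrite(f"pics/{n}{tag}.png",f);r=red(f)
        u,v=proj(n,[C[0],C[1],.112]);P=[]
        k,l,s,c=cv2.connectedComponentsWithStats((r>25).astype(np.uint8))
        for i in range(1,k):
            q=onz(n,*c[i],.112);d=q[:2]-C
            if .04<np.hypot(*d)<.13:P.append((c[i].round(1).tolist(),int(s[i,4]),q[:2].round(4).tolist(),round(np.hypot(*d),4),round(np.degrees(np.arctan2(d[1],d[0])),1)))
        print(n,P)
mark(sys.argv[1])
E
python3 mark.py 1;python3 -c "
from plan import *
st()"
```

```text
scene [([364.0, 256.4], 10, [0.6396, 0.0392], np.float64(0.0725), np.float64(8.9)), ([361.4, 264.8], 52, [0.6641, 0.0201], np.float64(0.0964), np.float64(-4.7))]
top [([298.9, 174.2], 30, [0.6588, 0.0236], np.float64(0.0909), np.float64(-2.8)), ([292.4, 182.6], 5, [0.6353, 0.0408], np.float64(0.0685), np.float64(10.8))]
5.2 [0.5019 0.0479 0.0968] [179.9   -0.02  73.88] [ 5.4647  1.3965 -6.6956] 0.010050795735201939 j7 -0.08683308753648374
```

>>> move_arm --jaw '[255,255,255,255,255,255,255]' --dp '[[0.00515,0.00015,0],[0.00515,0.00015,0],[0.00515,0.00015,0],[0.00515,0.00015,0],[0,0,0],[0,0,0],[0,0,0]]' --rotation '[[0,0,0.0189],[0,0,0.0189],[0,0,0.0189],[0,0,0.0189],[0,0,0],[0,0,0],[0,0,0]]'

```text
clock: 6.08
position: [0.5082, 0.0629, 0.0968]
tool_rot: [3.14, -0.001, 1.055]
force: [7.2, 0.2, -7.3]
grip_width: 0.0105
```

```bash
python3 mark.py 2;python3 - <<'E'
from plan import *
st()
s=cv2.imread("pics/scene2.png");t=cv2.imread("pics/top2.png")
cv2.imwrite("pics/c3.png",np.hstack([crop(s,310,215,70,65,5),crop(t,264,165,70,65,5)]))
E
```

```text
scene [([360.3, 264.0], 61, [0.6604, 0.019], np.float64(0.0928), np.float64(-5.6))]
top [([299.0, 174.1], 29, [0.659, 0.0233], np.float64(0.0911), np.float64(-3.0)), ([298.4, 181.8], 5, [0.6377, 0.0247], np.float64(0.0698), np.float64(-2.7))]
6.175 [0.5082 0.0629 0.0968] [179.92  -0.06  60.42] [ 6.8381  0.2071 -7.4651] 0.010605028591254614 j7 -0.2866004196022392
```

View pics/c3.png

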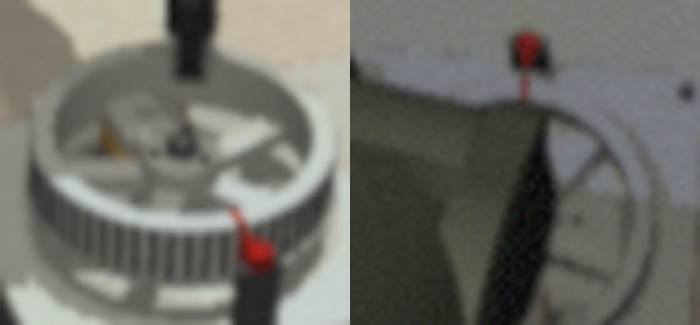

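The scene shows the mark line running straight into the red cone; the top view shows it at (298.4,181.8), directly below the pointer (299,174). Mark and pointer agree to within about 1°. Releasing and going for the pin.

>>> move_arm --jaw '[135,135,135,135,135,135,135,135]' --dp '[[0,0,0],[0,0,0],[0,0,0],[0,0,-0.01],[0,0,-0.03],[0,0,-0.04],[0,0,-0.05],[0,0,0]]' --rotation '[[0,0,0],[0,0,0],[0,0,0],[0,0,0],[0,0,0],[0,0,0],[0,0,0],[0,0,0]]'

```text
clock: 7.18
position: [0.5085, 0.0628, 0.2033]
tool_rot: [3.139, -0.003, 1.053]
force: [0.5, 0.4, -1.2]
grip_width: 0.0402
```

```bash
python3 - <<'E'
from plan import *
st()
for u,v in((238,220),(234,208),(243,232)):
    q=onz("scene",310+u/5-.4,215+v/5-.4,.112)[:2]-[.568,.028];print(np.hypot(*q),np.degrees(np.arctan2(q[1],q[0])))
plan([(.583,-.2655,.16,14,10)])
E
```

```text
7.175 [0.5085 0.0628 0.2033] [179.85  -0.19  60.36] [ 0.508   0.4126 -1.2317] 0.04024626649607391 j7 -0.40028816759714664
0.0728775153812594 -5.550142321711822
0.06422479827655105 -4.38555274984793
0.08157868669963259 -6.143960897871507
[-0.0311, 0.0284, 0.0054] [0.0, -0.0001, 0.0258]
[-0.0287, 0.0308, 0.0054] [0.0, -0.0001, 0.0258]
[-0.0261, 0.033, 0.0054] [0.0, -0.0001, 0.0258]
[-0.0233, 0.035, 0.0054] [0.0, -0.0001, 0.0258]
[-0.0204, 0.0368, 0.0054] [0.0, -0.0001, 0.0258]
[-0.0174, 0.0383, 0.0054] [0.0, -0.0001, 0.0258]
[-0.0142, 0.0396, 0.0054] [0.0, -0.0001, 0.0258]
[-0.011, 0.0406, 0.0054] [0.0, -0.0001, 0.0258]
[-0.0077, 0.0414, 0.0054] [0.0, -0.0001, 0.0258]
[-0.0043, 0.0419, 0.0054] [0.0, -0.0001, 0.0258]
--
```

>>> move_arm --jaw '[80,80,80,80,80,80,80,80,80,80]' --dp '[[-0.0311,0.0284,0.0054],[-0.0287,0.0308,0.0054],[-0.0261,0.033,0.0054],[-0.0233,0.035,0.0054],[-0.0204,0.0368,0.0054],[-0.0174,0.0383,0.0054],[-0.0142,0.0396,0.0054],[-0.011,0.0406,0.0054],[-0.0077,0.0414,0.0054],[-0.0043,0.0419,0.0054]]' --rotation '[[0,0,0.0258],[0,0,0.0258],[0,0,0.0258],[0,0,0.0258],[0,0,0.0258],[0,0,0.0258],[0,0,0.0258],[0,0,0.0258],[0,0,0.0258],[0,0,0.0258]]'

```text
clock: 8.43
position: [0.5815, -0.2667, 0.1568]
tool_rot: [-3.141, 0.001, 0.24]
force: [1.1, 0.9, 0.1]
grip_width: 0.0585
```

>>> move_arm --jaw '[80]' --dp '[[0,0,0]]' --rotation '[[0,0,0]]'

```text
clock: 8.55
position: [0.5807, -0.2682, 0.1565]
tool_rot: [3.141, 0.002, 0.239]
force: [0.3, 0.1, 0.4]
grip_width: 0.0582
```

```bash
python3 - <<'E'
from plan import *
st();plan([(.583,-.2655,.052,14,6)])
for n in("scene","top"): cv2.imwrite(f"pics/{n}3.png",grab_frame(n))
s=cv2.imread("pics/scene3.png");t=cv2.imread("pics/top3.png")
cv2.imwrite("pics/c4.png",np.hstack([crop(s,185,225,75,90,5),crop(t,365,170,75,90,5)]))
E
```

```text
8.55 [ 0.5807 -0.2682  0.1565] [179.96   0.1   13.7 ] [0.3433 0.0743 0.4169] 0.0582381943073901 j7 -0.4848279999846061
[0.0006, -0.0004, 0.0218] [0.0, 0.0001, -0.0003]
[0.0006, -0.0004, 0.0218] [0.0, 0.0001, -0.0003]
[0.0006, -0.0004, 0.0218] [0.0, 0.0001, -0.0003]
[0.0006, -0.0004, 0.0218] [0.0, 0.0001, -0.0003]
[0.0006, -0.0004, 0.0218] [0.0, 0.0001, -0.0003]
[0.0006, -0.0004, 0.0218] [0.0, 0.0001, -0.0003]
--
```

View pics/c4.png

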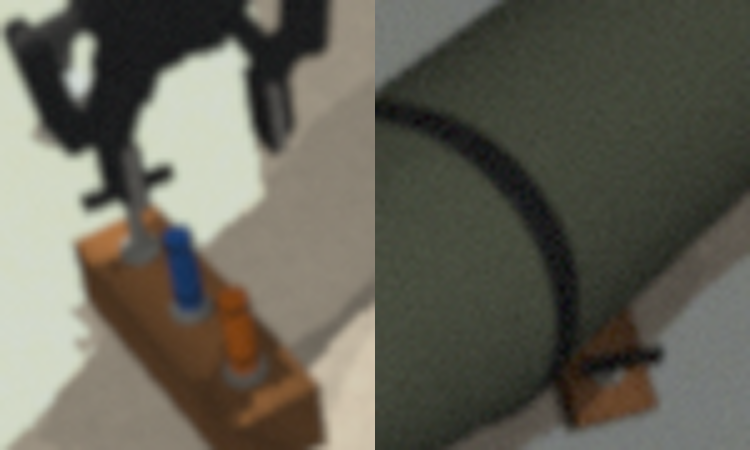

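The fingers straddle the rack, with the pin's orange head between them at about (240,300) in the crop. Descending and gripping.

>>> move_arm --jaw '[80,80,80,80,80,80,80]' --dp '[[0.0006,-0.0004,0.0218],[0.0006,-0.0004,0.0218],[0.0006,-0.0004,0.0218],[0.0006,-0.0004,0.0218],[0.0006,-0.0004,0.0218],[0.0006,-0.0004,0.0218],[0,0,0]]' --rotation '[[0,0,0],[0,0,0],[0,0,0],[0,0,0],[0,0,0],[0,0,0],[0,0,0]]'

```text
clock: 9.52
position: [0.5833, -0.2629, 0.0513]
tool_rot: [-3.141, 0.002, 0.243]
force: [-0.5, 0.0, 0.8]
grip_width: 0.0587
```

```bash
python3 - <<'E'
from plan import *
st()
E
```

```text
9.525 [ 0.5833 -0.2629  0.0513] [-179.94    0.09   13.92] [-0.5211  0.0198  0.7607] 0.058719909388716914 j7 -0.41554245468214485
```

>>> move_arm --jaw '[80,200,255,255,255,255,255]' --dp '[[0,0.003,0],[0,0,0],[0,0,0],[0,0,0],[0,0,0],[0,0,0],[0,0,0]]' --rotation '[[0,0,0],[0,0,0],[0,0,0],[0,0,0],[0,0,0],[0,0,0],[0,0,0]]' --squeeze 40

```text
clock: 10.4
position: [0.5847, -0.2656, 0.0531]
tool_rot: [3.141, -0.0, 0.243]
force: [-0.5, 0.4, 6.2]
grip_width: 0.0126
```

```bash
python3 - <<'E'
from plan import *
st()
E
```

```text
10.4 [ 0.5847 -0.2656  0.0531] [179.99  -0.03  13.92] [-0.5061  0.3628  6.1738] 0.012637005933487249 j7 -0.41432817408451866
```

>>> move_arm --jaw '[255,255,255,255,255,255,255]' --dp '[[0,0,-0.01],[0,0,-0.02],[0,0,-0.03],[0,0,-0.04],[0,0,-0.04],[0,0,-0.03],[0,0,0]]' --rotation '[[0,0,0],[0,0,0],[0,0,0],[0,0,0],[0,0,0],[0,0,0],[0,0,0]]'

```text
clock: 11.28
position: [0.5851, -0.266, 0.1912]
tool_rot: [3.14, -0.003, 0.243]
force: [-0.2, 0.6, -2.8]
grip_width: 0.0133
```

```bash
python3 - <<'E'
from plan import *
st();plan([(.5208,.0320,.175,-4,9)])
E
```

```text
11.275 [ 0.5851 -0.266   0.1912] [179.91  -0.15  13.92] [-0.1784  0.5872 -2.8481] 0.013262995425892196 j7 -0.5092947876028688
[0.0013, -0.0423, 0.0022] [0.0, -0.0001, 0.0111]
[-0.0002, -0.0423, 0.0022] [0.0, -0.0001, 0.0111]
[-0.0017, -0.0423, 0.0022] [0.0, -0.0001, 0.0111]
[-0.0031, -0.0422, 0.0022] [0.0, -0.0001, 0.0111]
[-0.0046, -0.0421, 0.0022] [0.0, -0.0001, 0.0111]
[-0.0061, -0.0419, 0.0022] [0.0, -0.0001, 0.0111]
[-0.0075, -0.0417, 0.0022] [0.0, -0.0001, 0.0111]
[-0.0089, -0.0414, 0.0022] [0.0, -0.0001, 0.0111]
[-0.0104, -0.041, 0.0022] [0.0, -0.0001, 0.0111]
--
```

>>> move_arm --jaw '[255,255,255,255,255,255,255,255,255,255]' --dp '[[0.0013,-0.0423,0.0022],[-0.0002,-0.0423,0.0022],[-0.0017,-0.0423,0.0022],[-0.0031,-0.0422,0.0022],[-0.0046,-0.0421,0.0022],[-0.0061,-0.0419,0.0022],[-0.0075,-0.0417,0.0022],[-0.0089,-0.0414,0.0022],[-0.0104,-0.041,0.0022],[0,0,0]]' --rotation '[[0,0,0.0111],[0,0,0.0111],[0,0,0.0111],[0,0,0.0111],[0,0,0.0111],[0,0,0.0111],[0,0,0.0111],[0,0,0.0111],[0,0,0.0111],[0,0,0]]'

```text
clock: 12.52
position: [0.5195, 0.0349, 0.1722]
tool_rot: [-3.141, 0.002, -0.068]
force: [0.1, -0.7, -1.7]
grip_width: 0.0126
```

>>> move_arm --jaw '[255,255]' --dp '[[0,0,0],[0,0,0]]' --rotation '[[0,0,0],[0,0,0]]'

```text
clock: 12.78
position: [0.5203, 0.0315, 0.1729]
tool_rot: [3.141, -0.0, -0.072]
force: [0.2, -0.2, -0.8]
grip_width: 0.013
```

```bash
python3 - <<'E'
from plan import *
st();plan([(.5208,.0320,.175,-4,1)])
f=grab_frame("scene");cv2.imwrite("pics/scene4.png",f)
s=bot.observe()["position"]
for dz in(-.043,-.013,-.009):print(dz,proj("scene",np.array(s)+[0,0,dz]+[.0012,-.0028,0]))
print("hole",proj("scene",[.5208+.0012,.0320-.0028,.088]))
cv2.imwrite("pics/c5.png",crop(f,305,190,80,75,8))
E
```

```text
12.775 [0.5203 0.0315 0.1729] [179.98  -0.01  -4.13] [ 0.1763 -0.1897 -0.7909] 0.013028937910045044 j7 -1.1702827053596039
[0.0005, -0.0007, -0.0026] [0.0001, -0.0, -0.0007]
--
-0.043 [339.1089 223.8297]
-0.013 [339.4332 213.9909]
-0.009 [339.4773 212.6541]
hole [338.9206 237.1075]
```

View pics/c5.png

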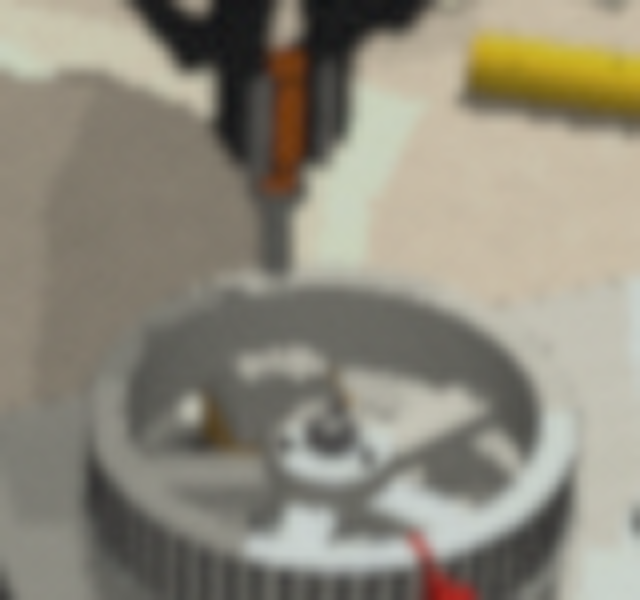

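The scene crop shows the pin hanging nearly upright, tip at about (339,224), as expected from the TCP. The boss lies directly below it, near (339,235).

>>> move_arm --jaw '[255,255,255,255,255,255,255]' --dp '[[0.0005,-0.0005,0.0115],[0,0,0.0115],[0,0,0.0115],[0,0,0.0115],[0,0,0],[0,0,0],[0,0,0]]' --rotation '[[0,0,0],[0,0,0],[0,0,0],[0,0,0],[0,0,0],[0,0,0],[0,0,0]]'

```text
clock: 13.7
position: [0.5209, 0.0328, 0.1364]
tool_rot: [-3.141, -0.0, -0.071]
force: [-0.7, -0.1, -0.3]
grip_width: 0.0128
```

>>> move_arm --jaw '[255,255,255,255]' --dp '[[0,0,0.003],[0,0,0.003],[0,0,0.003],[0,0,0]]' --rotation '[[0,0,0],[0,0,0],[0,0,0],[0,0,0]]'

```text
clock: 14.2
position: [0.5208, 0.0325, 0.1287]
tool_rot: [3.141, -0.0, -0.071]
force: [2.1, -1.6, -3.5]
grip_width: 0.0124
```

```bash
python3 - <<'E'
from plan import *
st()
E
```

```text
14.2 [0.5208 0.0325 0.1287] [179.97  -0.01  -4.07] [ 2.0649 -1.6345 -3.5292] 0.012358020555121925 j7 -1.1166593169873724
```

>>> move_arm --jaw '[255,255,255]' --dp '[[0,0,0.003],[0,0,0.003],[0,0,0]]' --rotation '[[0,0,0],[0,0,0],[0,0,0]]'

```text
clock: 14.58
position: [0.5208, 0.0326, 0.124]
tool_rot: [3.141, -0.0, -0.071]
force: [3.0, -3.9, -4.3]
grip_width: 0.013
```

>>> move_arm --jaw '[255,255,255]' --dp '[[0,0,0.0025],[0,0,0.0025],[0,0,0]]' --rotation '[[0,0,0],[0,0,0],[0,0,0]]'

```text
clock: 14.95
position: [0.5208, 0.0327, 0.12]
tool_rot: [3.141, -0.0, -0.071]
force: [4.5, -4.8, -2.4]
grip_width: 0.0129
```

>>> move_arm --jaw '[255,255,255,255,255]' --dp '[[0.0006,0.0006,0],[0,0,0.0015],[0,0,0.0015],[0,0,0.0008],[0,0,0]]' --rotation '[[0,0,0],[0,0,0],[0,0,0],[0,0,0],[0,0,0]]'

```text
clock: 15.58
position: [0.521, 0.0324, 0.117]
tool_rot: [-3.141, 0.0, -0.071]
force: [1.6, -0.3, -0.2]
grip_width: 0.0127
```

>>> move_arm --jaw '[255,255,255]' --dp '[[0,0,0.0012],[0,0,0.0012],[0,0,0]]' --rotation '[[0,0,0],[0,0,0],[0,0,0]]'

```text
clock: 15.95
position: [0.5217, 0.0323, 0.1161]
tool_rot: [-3.141, -0.001, -0.071]
force: [-2.8, -0.9, 24.4]
grip_width: 0.0131
```

Contact on the bush at TCP z ≈ 0.117. Easing off to a light press and starting the clockwise arc.

>>> move_arm --jaw '[255,255,255]' --dp '[[0,0,-0.001],[0,-0.0006,0],[0,-0.0006,0]]' --rotation '[[0,0,0],[0,0,0.0028],[0,0,0.0028]]'

```text
clock: 16.32
position: [0.5214, 0.0327, 0.1165]
tool_rot: [3.141, -0.001, -0.089]
force: [-1.2, -5.3, 14.1]
grip_width: 0.0127
```

>>> move_arm --jaw '[255,255,255]' --dp '[[0,-0.0006,0],[0,-0.0006,0],[0,0,0]]' --rotation '[[0,0,0.0028],[0,0,0.0028],[0,0,0]]'

```text
clock: 16.7
position: [0.5215, 0.033, 0.1165]
tool_rot: [3.14, -0.001, -0.107]
force: [-0.6, -7.1, 13.5]
grip_width: 0.0126
```

>>> move_arm --jaw '[255,255,255,255]' --dp '[[0,-0.0008,-0.0002],[0,-0.0008,0],[0,-0.0008,0],[0,0,0]]' --rotation '[[0,0,0.0028],[0,0,0.0028],[0,0,0.0028],[0,0,0]]'

```text
clock: 17.2
position: [0.5215, 0.0342, 0.1165]
tool_rot: [3.139, -0.001, -0.134]
force: [-0.7, -11.2, 9.9]
grip_width: 0.0126
```

>>> move_arm --jaw '[255,255,255,255]' --dp '[[0,-0.0006,0],[0,-0.0006,0],[0,-0.0006,0],[0,0,0]]' --rotation '[[0,0,0.0028],[0,0,0.0028],[0,0,0.0028],[0,0,0]]'

```text
clock: 17.7
position: [0.5218, 0.0365, 0.1163]
tool_rot: [3.14, -0.001, -0.16]
force: [1.2, -6.2, 3.2]
grip_width: 0.0128
```

```bash
python3 - <<'E'
from plan import *
st();print(bot.observe()["moment"])
E
python3 mark.py 5
```

```text
17.7 [0.5218 0.0365 0.1163] [179.93  -0.04  -9.15] [ 1.2483 -6.2437  3.1896] 0.012815071681670839 j7 -1.1775597482226292
[-1.8378 -0.2283  0.0099]
scene [([341.8, 222.6], 76, [0.4975, 0.0479], np.float64(0.0733), np.float64(164.3)), ([355.3, 262.3], 22, [0.6505, 0.0111], np.float64(0.0843), np.float64(-11.6)), ([361.2, 265.0], 46, [0.6645, 0.0193], np.float64(0.0969), np.float64(-5.2))]
top [([299.0, 173.9], 29, [0.6597, 0.0234], np.float64(0.0918), np.float64(-2.9))]
```

>>> move_arm --jaw '[255,255]' --dp '[[0,0,0.0006],[0,0,0]]' --rotation '[[0,0,0],[0,0,0]]'

```text
clock: 18.05
position: [0.5218, 0.0365, 0.1158]
tool_rot: [3.14, -0.001, -0.16]
force: [0.8, -6.4, 2.8]
grip_width: 0.0127
```

>>> move_arm --jaw '[255,255,255]' --dp '[[0,0,0.0012],[0,0,0.0012],[0,0,0]]' --rotation '[[0,0,0],[0,0,0],[0,0,0]]'

```text
clock: 18.42
position: [0.5218, 0.0365, 0.1138]
tool_rot: [3.14, -0.001, -0.16]
force: [1.2, -6.6, 1.2]
grip_width: 0.0124
```

It's dropping into the bore. Relaxing the side load slightly and pressing it down.

>>> move_arm --jaw '[255,255,255,255,255]' --dp '[[0,0.0003,0.002],[0,0,0.0025],[0,0,0.0025],[0,0,0.0025],[0,0,0]]' --rotation '[[0,0,0],[0,0,0],[0,0,0],[0,0,0],[0,0,0]]'

```text
clock: 19.05
position: [0.5218, 0.0364, 0.1061]
tool_rot: [3.14, -0.001, -0.159]
force: [1.8, -6.0, -1.0]
grip_width: 0.0127
```

>>> move_arm --jaw '[255,255,255,255]' --dp '[[0,0,0.002],[0,0,0.002],[0,0,0.001],[0,0,0]]' --rotation '[[0,0,0],[0,0,0],[0,0,0],[0,0,0]]'

```text
clock: 19.55
position: [0.5218, 0.0363, 0.1022]
tool_rot: [3.14, -0.001, -0.16]
force: [1.5, -7.5, 1.1]
grip_width: 0.0126
```

>>> move_arm --jaw '[255,255,255,255]' --dp '[[0,0,0.001],[0,0,0.001],[0,0,0.0005],[0,0,0]]' --rotation '[[0,0,0],[0,0,0],[0,0,0],[0,0,0]]'

```text
clock: 20.05
position: [0.522, 0.0362, 0.1009]
tool_rot: [3.141, -0.001, -0.16]
force: [-2.9, -6.4, 20.6]
grip_width: 0.0129
```

Seated at TCP z ≈ 0.101, 16 mm below the bush contact. I'll unload and open only a little, since the rim is close, then lift clear.

>>> move_arm --jaw '[255,255,203,203,203,203]' --dp '[[0,0.0003,-0.0006],[0,0,0],[0,0,0],[0,0,0],[0,0,0],[0,0,0]]' --rotation '[[0,0,0],[0,0,0],[0,0,0],[0,0,0],[0,0,0],[0,0,0]]'

```text
clock: 20.8
position: [0.5216, 0.0372, 0.1005]
tool_rot: [-3.142, 0.0, -0.159]
force: [-0.2, -0.2, 0.1]
grip_width: 0.0175
```

```bash
python3 - <<'E'
from plan import *
st()
E
```

```text
20.8 [0.5216 0.0372 0.1005] [-180.      0.01   -9.09] [-0.2308 -0.2149  0.0693] 0.017518834777015158 j7 -1.1564131796755426
```

>>> move_arm --jaw '[203,203,203,203,203,203,203,203,203]' --dp '[[0,0.001,0],[0,0,-0.005],[0,0,-0.01],[0,0,-0.02],[0,0,-0.03],[0,0,-0.04],[0,0,-0.05],[0,0,-0.03],[0,0,0]]' --rotation '[[0,0,0],[0,0,0],[0,0,0],[0,0,0],[0,0,0],[0,0,0],[0,0,0],[0,0,0],[0,0,0]]'

```text
clock: 21.92
position: [0.5221, 0.0362, 0.2507]
tool_rot: [-3.14, -0.003, -0.159]
force: [-0.1, 0.5, -0.0]
grip_width: 0.0174
```

```bash
python3 mark.py 6; python3 - <<'E'
from plan import *
st()
f=cv2.imread("pics/scene6.png");t=cv2.imread("pics/top6.png")
for z in(.088,.092,.138):print(z,proj("scene",[.5218+.0012,.0363-.0028,z]))
cv2.imwrite("pics/c6.png",np.hstack([crop(f,300,200,70,80,6),crop(t,264,165,70,80,5)[:480] if 0 else cv2.resize(t[165:245,264:329],(390,480),interpolation=cv2.INTER_CUBIC)]))
E
```

```text
scene [([340.8, 227.5], 83, [0.5156, 0.0368], np.float64(0.0532), np.float64(170.5)), ([355.3, 262.3], 22, [0.6505, 0.0111], np.float64(0.0843), np.float64(-11.6)), ([361.2, 265.0], 46, [0.6645, 0.0193], np.float64(0.0969), np.float64(-5.2))]
top []
22.025 [0.5214 0.0365 0.2488] [-179.97   -0.01   -9.09] [-0.0326 -0.4789 -0.0692] 0.017650846202555658 j7 -1.3329579297913328
0.088 [340.6094 236.9283]
0.092 [340.6543 235.6931]
0.138 [341.1845 221.0963]
```

View pics/c6.png

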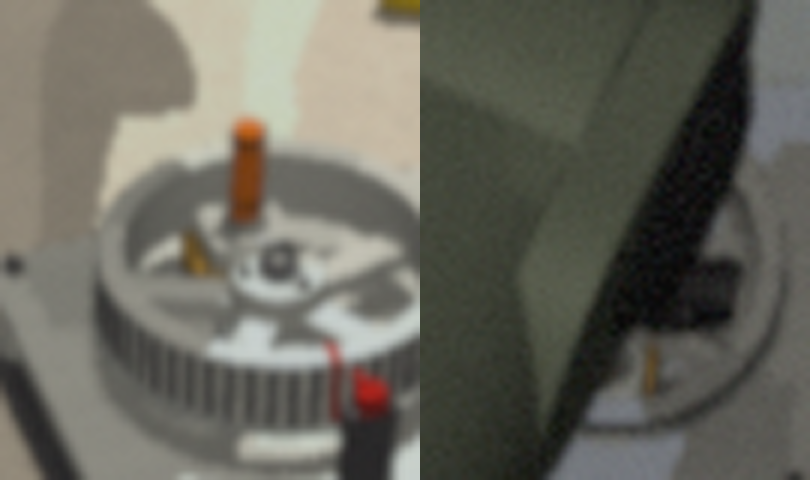

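The scene view shows the pin upright in the boss, cap at (341.2,220.7) against (341.2,221.1) predicted for fully home. The mark is a few degrees clockwise of the pointer, and the gripper is clear. Handing in.

```bash
python3 -c "
from workcell import workorder
print(workorder.job_done())"
```

```text
the job is handed in; nothing more can be done
None
```

The joint is zeroed, and I handed the job in at about 22 s of the 72 s allowed. No verdict was reported.

- **Pulley:** I pinched the rim and turned it about 53.5° clockwise. Both cameras then put the mark within about 1° of the pointer, with the pulley at rest.
- **Pin:** I took the pin from the rack and lowered it through the pulley's hole onto the bush. Then I eased the pulley on about 5° clockwise under a light press until the pin dropped into the bore. It seated about 16 mm below where it had stood on the bush, and I let go.
- **Forces:** The highest wrist readings with the pin in contact were 24 N when it first met the bush and 21 N when it seated. These are readings at the end of each move; the limit is 40 N.

**Last checks:**
- The pin stands upright. In the scene view its cap is within about 0.5 px of where it should be when fully home.
- The mark is about 4–6° clockwise of the pointer, inside the 11° limit.
- The gripper hangs clear with the wrist force near zero.
- The final top view was partly blocked by the arm, so the mark's last angle rests on the scene view and the arm's travel.
- The two cameras disagreed by about 3–4 mm around the module, so I took the pulley's axis from the arm's position while it held the rim.
- I did not re-check the other tools and loose items with the cameras after the moves.

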